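# Pull the tagged tape rolls into the reject bin and shut it

### The job

Four rolls of tape stand in the leaning rack and two of them bear a metal reject tag on the rim. Put both tagged rolls into the side bin on the left, then push its stiff lid fully shut over them. Leave the two untagged rolls standing in their slots and do not disturb the other things lying about.

Things in the scene. Friction and masses are not known exactly. Their poses are not given: they have to be found in the camera images.
- roll_rack: Fixed grey rack, 364 mm long, with a row of four slots 88 mm apart, filled by the rolls in any order. Origin: table level, mid row; x runs along the row (about world +y), y points to the robot, z up. Slots lean 30 degrees to the robot: the way out of a slot is (0, 0.5, 0.866) in this frame, and the rolls' flat faces look along (0, -0.866, 0.5)
- rack_row (a point): Point of the rack mid row, 85 mm above the table, axes as the rack's; roll centres lie 6 mm higher. The slots hold only the lower part of the rolls: the plate behind the lower faces ends 8 mm below the roll's centre (along the slot), so the upper half of both flat faces is free to pinch. 10 mm dividers part the slots; neighbouring rims are 14 mm apart
- reject_bin: Fixed grey side bin with hinged lid, at the left, outside 125 mm (its x) by 240 mm (its y), 110 mm high, walls and floor 5 mm. Origin: centre of its underside, at table level. Its y, the long side, runs about along world -x; its x points to the hinge side (about world +y). Inside 115 x 230 x 105 mm: two tagged rolls fit in one behind the other, even on edge, below the lid
- bin_lid (a joint): Lid of the bin (rad), hinged on the long left rim (the bin's +x side). 0 = shut flat on the rim; grows as it opens; starts a little past upright (1.6 to 1.8, stop at 1.9), its free edge then 235 mm above the table. The hinge is stiff (0.14 N m of friction): the lid stays at any angle it is left at and must be pushed all the way down
- bin_lid_hinge (a point): Middle of the lid's hinge line, at rim height (110 mm over the table); turns with the lid; x points from the lid's free edge to the hinge. Lid: 125 mm from hinge to free edge, 240 mm long, 6 mm thick. On its outer (upper) face, at mid length and 95 mm from the hinge, stands a round black knob under 30 mm wide and about 30 mm high
- reject_a_centre (a point): Tagged (reject) roll of brown tape, 74 mm across, 24 mm wide, 35 to 70 g, on edge in a rack slot, leaning to the robot. Point: the roll's centre, half-way through its width. z: its axle (along the width), up and away from the robot at the start. Its tag, at the top of the rim along +y: a bare metal tab 20 mm wide, 3 mm thick, 22 mm out from the rim at mid width
- reject_b_centre (a point): Tagged (reject) roll of brown tape, 74 mm across, 24 mm wide, 35 to 70 g, on edge in a rack slot, leaning to the robot. Point: the roll's centre, half-way through its width. z: its axle (along the width), up and away from the robot at the start. Its tag, at the top of the rim along +y: a bare metal tab 20 mm wide, 3 mm thick, 22 mm out from the rim at mid width
- good_a_centre (a point): Good roll of brown tape with a bare rim (no tag), 74 mm across, 24 mm wide, 35 to 70 g, on edge in a rack slot, leaning to the robot. Point: the roll's centre, half-way through its width. z: its axle (along the width), up and away from the robot at the start
- good_b_centre (a point): Good roll of brown tape with a bare rim (no tag), 74 mm across, 24 mm wide, 35 to 70 g, on edge in a rack slot, leaning to the robot. Point: the roll's centre, half-way through its width. z: its axle (along the width), up and away from the robot at the start
- calc: Calculator lying on the table, 100x68x19 mm; bystander. Origin: centre of its underside
- pen: Marker pen lying on the table, 130 mm long and 18 mm thick; bystander. Origin: centre of its underside
- flat_roll: Single untagged roll of brown tape lying flat on the table, 74 mm across, 17 mm high; bystander, not part of the rack. Origin: centre of its underside
- card_a: Flat blister card lying on the table, 62x118x12 mm; bystander. Origin: centre of its underside

How it is judged:
By the outcome, as a careful person would: the job done as asked, in the order asked, and still so for the second after the job is handed in, with the robot touching nothing.
It also fails if it takes over 72 s, if anything falls off the work surface, if the arm or the gripper's body presses on something with over 40 N, if the wrist force passes 120 N, or if a joint passes its speed limit or range.

### The arm

A 6-joint arm with a two-finger parallel gripper is mounted at the origin on a cart in front of the work surface, level with it; the furniture and walls round the work are solid. World frame = base frame: x ahead of the robot, y to its left, z up, the work surface at z = 0. Lengths are in m, angles in rad, forces in N, time in s.
With the tool pointing down it reaches from about 0.35 to 0.775 m from the base axis. Payload 5.5 kg.
Tool frame: the origin (TCP) lies at the very end of the fingers, on their centre line; the grasp point (between the pads) lies behind it (env.hold_point_z is the z of the grasp point in the tool frame, in m); z points along the fingers, y is the line along which they close (so a half turn about z gives the same grasp; the last joint's range is limited). The gripper opens to 85 mm and grips with 20 to 120 N. Pads are 22 mm wide; open, the fingers measure 114 mm over their backs; the gripper's body (76 mm by 85 mm) begins 54 mm behind the grasp point. The pads swing forward as they close: fully open they stand 13 mm farther back than shut.
Start: joints at [1.154, 0.313, 0.046, 1.304, 0, 1.431], TCP at [0.157, 0.553, 0.231] pointing down, gripper open.
Joint ranges: [-2.76, 2.76], [-0.86, 1.69], [-1.03, 1.26], [-2.2, 2.34], [-1.47, 1.5], [-3.14, 3.14]. Speed limits (rad/s): [2.57, 2.57, 3.14, 3.14, 3.14, 3.14].

### API

Orientations are given as a unit quaternion [w, x, y, z].
In Python, from workcell import env gives the robot as it stands.
- The arm moves only by the tool arm_command, never from a script. Its argument "rows" is a list of rows, each an object with "delta_pos": the shift along the tool's x, y, z scaled (see below), a list of three; "rot": the turn, a rotation vector about the tool's x, y, z scaled (see below), a list of three; "fingers": the closure, from 0 (fully open) to 1 (shut). A call has 1 to 20 rows; each row shifts and turns the commanded pose from where the row before left it, along the tool's axes as they then stand; what a row does not reach is not made up. The controller multiplies each number of a shift by 0.02 m and each number of a turn by 360 degrees. A row lasts 1/10 s, in which the tool goes at most 50 mm and 8.59 degrees, less where a joint would pass 70% of its speed; a pose out of reach is approached as far as the arm can. A call with a number of a shift or a turn outside -1 to 1 is refused whole. A call with a gripper value outside its range is refused whole. The fingers move at their own pace and stop on an object; "squeeze" is the grip in N (left out, the last holds). Time passes only in rows, so rows that do not move let the fingers close. It gives the time, the measured TCP pose, the force and the opening at its end, in the units of the state.
- env.get_state(): the state, without advancing time (a new reading comes with each control period).
- env.read_camera(name): name is "scene" or "top"; returns (picture, depth): 384x512x3 uint8, blue, green, red; 384x512 float32, m along the optical axis (not along the pixel's ray), 0 where there is no reading.
- env.get_calibration(name): a dict with "mtx" (3x3 intrinsics, pixels), "R" (3x3) and "t" (3): a world point X has camera coordinates R X + t. Camera axes: x right, y down, z forward; pixel columns grow to the right and rows downward; lengths in m; the calibration is good to about 2 mm. A picture is of the moment at which its call begins. get_calibration takes no time and is no camera call.
- env.hand_in(): hands the job in, once; it reports no verdict.
The state is a dict: "clock": time; "joint_pos": joint angles; "qvel": joint speeds; "tau": joint torques, N m; "tcp_pos": TCP position; "orientation": TCP orientation; "wrist_force": force on the tool from outside, world axes, zero at the start; "ft_torque": the same for the moment, N m; "finger_gap": finger opening in m.
Only numpy, scipy, OpenCV 4.12 (cv2) and the standard library are available. Lean on these libraries where they do the work, as an engineer would, in place of code of your own. Each camera call takes 0.05 s, during which the arm holds its last target. There are 200 camera calls.

## Working session

There is one attempt and no reset: what is moved stays moved. The work goes in short steps, Python scripts to look and compute and a tool call to move; the robot and the scene stay as the last step left them, time stands still between calls to the robot, and variables do not carry over. Pictures are saved under pics/ and viewed, on a budget of 10 in all, crops included, one or two more only if the job needs it, and the job is handed in when it is done.

Besides the shell and the picture viewer there is one more tool, called after "Call:" by a JSON object that holds its "op" and its "data". arm_command: Moves the arm, as the interface text tells. Shifts and turns lie within -1 to 1; 1 stands for 0.02 m of shift or 360 degrees of turn. Its arguments: {"type":"object","properties":{"rows":{"type":"array","items":{"type":"object","properties":{"delta_pos":{"type":"array","items":{"type":"number","minimum":-1,"maximum":1}},"rot":{"type":"array","items":{"type":"number","minimum":-1,"maximum":1}},"fingers":{"type":"number"}}}},"squeeze":{"type":"number"}},"required":["rows"]}

```bash
ls; mkdir -p pics
python3 - <<'E'
from workcell import env
import cv2,numpy as np
print(env.get_state(), env.hold_point_z)
for n in("scene","top"):
    im,d=env.read_camera(n); cv2.imwrite(f"pics/{n}0.png",im); np.savez(f"{n}0.npz",im=im,d=d)
    c=env.get_calibration(n); print(n,{k:np.round(v,4).tolist() for k,v in c.items()},(d>0).mean())
E
```

```text
pics
{'clock': 0.0, 'joint_pos': array([1.15439710e+00, 3.13986854e-01, 4.49564124e-02, 1.30356586e+00,
       1.75138371e-05, 1.43119439e+00]), 'qvel': array([-0.00022712, -0.00073828, -0.00010459,  0.00073762,  0.0014483 ,
        0.00083248]), 'tau': array([-8.76422437e-04, -4.80624032e+01,  2.98536712e+01,  1.93870033e-02,
       -1.79348663e-04, -3.43428087e-05]), 'tcp_pos': array([0.15693222, 0.55264376, 0.23040733]), 'orientation': array([-2.55407895e-04,  1.37957202e-01,  9.90437782e-01, -8.63031769e-04]), 'wrist_force': array([-0.09074399,  0.72248535, -0.25626152]), 'ft_torque': array([ 0.02446177, -0.03155651, -0.05560294]), 'finger_gap': 0.08542489802365569} -0.0187
scene {'mtx': [[487.9978, 0.0, 257.0422], [0.0, 487.9978, 198.6145], [0.0, 0.0, 1.0]], 'R': [[0.4934, -0.8698, -0.0074], [-0.6872, -0.3846, -0.6163], [0.5332, 0.3091, -0.7875]], 't': [-0.2182, 0.4138, 1.2126]} 0.9959971110026041
top {'mtx': [[446.5708, 0.0, 248.8303], [0.0, 446.5708, 202.4611], [0.0, 0.0, 1.0]], 'R': [[-0.0037, -1.0, -0.0035], [-0.9972, 0.0039, -0.0748], [0.0748, 0.0032, -0.9972]], 't': [0.0623, 0.5191, 1.2624]} 0.9960886637369791
```

View pics/scene0.png

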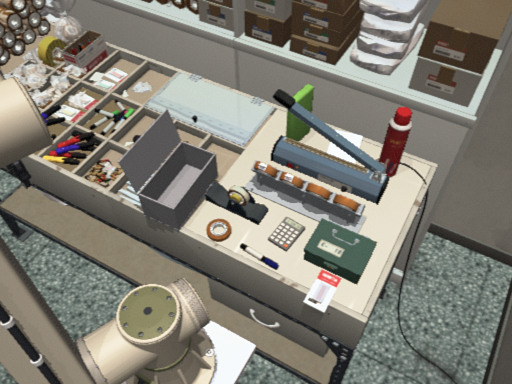

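View pics/top0.png

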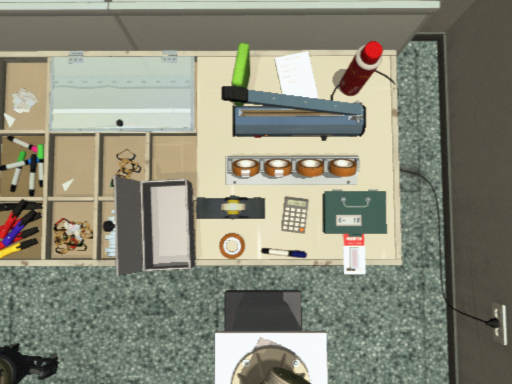

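```bash
cat > h.py <<'E'
from workcell import env
import cv2,numpy as np
def cloud(n,d):
    c=env.get_calibration(n);K,R,t=c["mtx"],c["R"],np.ravel(c["t"])
    v,u=np.mgrid[0:384,0:512]
    P=np.stack([(u-K[0,2])/K[0,0]*d,(v-K[1,2])/K[1,1]*d,d],-1)
    return (P-t)@R
def proj(n,X):
    c=env.get_calibration(n);p=(np.atleast_2d(X)@c["R"].T+np.ravel(c["t"]))@c["mtx"].T
    return p[:,:2]/p[:,2:]
E
python3 - <<'E'
from h import *
S=np.load("scene0.npz");T=np.load("top0.npz")
a=cv2.resize(T["im"][145:200,215:370],(775,275),interpolation=cv2.INTER_CUBIC)
b=cv2.resize(S["im"][150:220,235:377],(639,315),interpolation=cv2.INTER_CUBIC)
b=cv2.copyMakeBorder(b,0,0,0,136,0)
cv2.imwrite("pics/m1.png",np.vstack([a,b]))
P=cloud("top",T["d"]);Q=cloud("scene",S["d"])
np.set_printoptions(precision=3,suppress=True)
# orange masks
for n,im,C in(("top",T["im"],P),("scene",S["im"],Q)):
    h=cv2.cvtColor(im,cv2.COLOR_BGR2HSV);m=cv2.inRange(h,(4,110,70),(18,255,255))
    m=cv2.morphologyEx(m,cv2.MORPH_CLOSE,np.ones((3,3)))
    k,l,s,c=cv2.connectedComponentsWithStats(m)
    for i in range(1,k):
        if s[i,4]>40:
            p=C[l==i];q=p[p[:,2]>np.percentile(p[:,2],80)];print(n,s[i],p.mean(0),p.min(0),p.max(0),q.mean(0))
# bin heights
for v in range(172,284,8): print(v,[tuple(np.round(P[v,u]*1000).astype(int)) for u in(112,116,125,135,141,145,165,186,190)])
print("rows across scene x, y=-0.1..: z profile")
for u in (245,277,310,342): print([tuple(np.round(P[v,u,[0,2]]*1000).astype(int)) for v in range(85,200,4)], P[166,u,1])
print("toolbox",[tuple(np.round(P[v,u]*1000).astype(int)) for v in(95,105,115,130,135) for u in(230,280,340,360)])
print("dispenser",[tuple(np.round(P[v,u]*1000).astype(int)) for v in(200,208,215) for u in(200,233,260)])
print("green",[tuple(np.round(P[v,u]*1000).astype(int)) for v in(195,210,230) for u in(326,350,380)])
E
```

```text
top [348  58   9  18  51] [ 0.857 -0.211  0.166] [ 0.843 -0.222  0.132] [ 0.872 -0.206  0.206] [ 0.867 -0.207  0.192]
top [358  69  17  12  54] [ 0.831 -0.24   0.187] [ 0.423 -0.261  0.123] [0.845 0.056 1.298] [ 0.801 -0.22   0.3  ]
top [244 112  75   2  80] [ 0.766 -0.029  0.079] [ 0.763 -0.134  0.075] [0.768 0.073 0.087] [ 0.765 -0.026  0.083]
top [116 158  19  21 116] [ 0.631  0.436 -0.036] [ 0.598  0.406 -0.048] [ 0.661  0.461 -0.028] [ 0.637  0.435 -0.032]
top [329 159  27  17 274] [ 0.6   -0.189  0.118] [ 0.423 -0.234  0.071] [0.635 0.056 1.298] [ 0.595 -0.187  0.147]
top [233 160  26  16 199] [0.603 0.069 0.112] [0.585 0.035 0.075] [0.633 0.103 0.13 ] [0.601 0.071 0.124]
top [265 160  26  16 196] [ 0.602 -0.016  0.118] [ 0.423 -0.052  0.079] [0.632 0.056 1.298] [ 0.596 -0.013  0.154]
top [297 160  27  17 280] [ 0.6   -0.103  0.118] [ 0.423 -0.141  0.076] [0.632 0.056 1.298] [ 0.596 -0.104  0.146]
top [ 79 223  13  16  80] [ 0.436  0.541 -0.018] [ 0.419  0.056 -0.046] [0.464 0.564 1.298] [0.44  0.516 0.056]
top [ 54 228  12  21 103] [ 0.424  0.614 -0.005] [ 0.39   0.056 -0.046]
[... 12166 characters left out ...]
p.int64(503), np.int64(199), np.int64(32)), (np.int64(499), np.int64(103), np.int64(93)), (np.int64(503), np.int64(28), np.int64(23)), (np.int64(483), np.int64(199), np.int64(33)), (np.int64(484), np.int64(106), np.int64(9)), (np.int64(483), np.int64(29), np.int64(27))]
green [(np.int64(536), np.int64(-154), np.int64(61)), (np.int64(536), np.int64(-221), np.int64(61)), (np.int64(536), np.int64(-305), np.int64(60)), (np.int64(494), np.int64(-153), np.int64(66)), (np.int64(494), np.int64(-221), np.int64(60)), (np.int64(494), np.int64(-303), np.int64(61)), (np.int64(439), np.int64(-154), np.int64(55)), (np.int64(439), np.int64(-220), np.int64(58)), (np.int64(439), np.int64(-302), np.int64(60))]
```

View pics/m1.png

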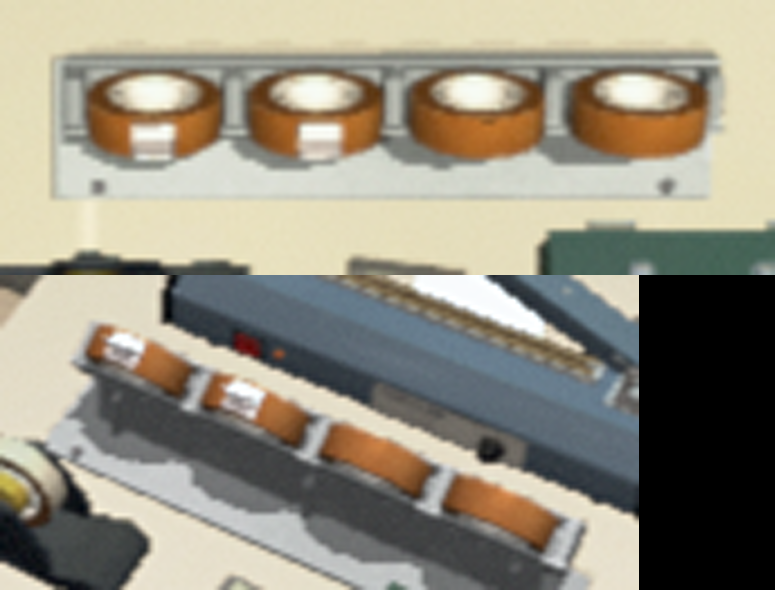

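```bash
cat >> h.py <<'E'
from scipy.spatial.transform import Rotation as Rn
np.set_printoptions(precision=3,suppress=True)
# target: pos of grasp point, tilt deg a: tool z=(sin a,0,-cos a), x=(0,1,0), y=(cos a,0,sin a), yaw about world z
def Rt(a,yaw=0):
    a=np.radians(a);return Rn.from_euler("z",yaw,degrees=True).as_matrix()@np.array([[0,np.cos(a),np.sin(a)],[1,0,0],[0,np.sin(a),-np.cos(a)]])
def cur(s=None):
    s=s or env.get_state();q=s["orientation"];R=Rn.from_quat(np.r_[q[1:],q[0]]).as_matrix();return np.array(s["tcp_pos"]),R
def need(p,Rg=None,R0=None,p0=None):
    "shift to TCP p in present tool axes (units of 0.02 m) and rotvec (units of 360deg)"
    P,R=cur(); P=P if p0 is None else p0; R=R if R0 is None else R0
    print("shift",R.T@(np.array(p)-P)/.02,"rot",None if Rg is None else Rn.from_matrix(R.T@Rg).as_rotvec()/2/np.pi)
E
python3 - <<'E'
from h import *
from scipy.optimize import least_squares
S=np.load("scene0.npz");T=np.load("top0.npz")
n=np.array([.866,0,.5]);o=np.array([-.5,0,.866])
for nm,D in(("top",T),("scene",S)):
    C=cloud(nm,D["d"]);h=cv2.cvtColor(D["im"],cv2.COLOR_BGR2HSV);m=cv2.inRange(h,(4,110,70),(18,255,255))>0
    for y0 in(.07,-.017,-.105,-.192):
        p=C[m&(abs(C[...,0]-.605)<.05)&(abs(C[...,1]-y0)<.042)&(C[...,2]>.06)&(C[...,2]<.145)]
        def f(c):
            q=p-c;a=q@n-.012;r=np.hypot(q[:,1],q@o)-.037
            return np.where(abs(a)<abs(r),a,r)
        s=least_squares(f,[.606,y0,.091],loss="soft_l1",f_scale=.003);print(nm,len(p),s.x,np.std(s.fun))
C=cloud("top",T["d"]);g=(C[...,2]>.105)&(C[...,2]<.115)&(C[...,0]>.3)&(C[...,0]<.6)&(C[...,1]>.2)&(C[...,1]<.36)
print(cv2.minAreaRect((C[g][:,:2]*1000).astype(np.float32)))
for lo,hi in((.555,.6),(.3,.36)): print("end rim x",np.percentile(C[g&(C[...,0]>lo)&(C[...,0]<hi)&(C[...,1]<.32)&(C[...,1]>.25)][:,0],[5,50,95]))
print("side rim y",np.percentile(C[g&(C[...,1]<.24)&(C[...,0]<.55)&(C[...,0]>.36)][:,1],[5,50,95]))
need([.4,.2,.3],Rt(30));
E
```

```text
top 197 [0.61 0.07 0.09] 0.001337783819186978
top 193 [ 0.61  -0.018  0.09 ] 0.0014576889032208746
top 277 [ 0.61  -0.106  0.09 ] 0.0014872858117116197
top 271 [ 0.609 -0.194  0.09 ] 0.0016499917193072645
scene 102 [0.608 0.066 0.088] 0.0021722439734804346
scene 105 [ 0.609 -0.022  0.088] 0.002788052730175948
scene 183 [ 0.605 -0.11   0.087] 0.002273065971812357
scene 192 [ 0.606 -0.198  0.087] 0.002413391804527968
((455.1606750488281, 286.2179870605469), (239.65428161621094, 129.09397888183594), 2.782371997833252)
end rim x [0.571 0.573 0.576]
end rim x [0.335 0.337 0.34 ]
side rim y [0.219 0.225 0.23 ]
shift [-16.508 -13.648  -3.457] rot [-0.072 -0.054  0.201]
```

Call:
{"op": "arm_command", "data": {"rows": [{"delta_pos":[0,0,-1],"fingers":0},{"delta_pos":[0,0,-1]},{"delta_pos":[0,0,-1]},{"delta_pos":[0,0,-1]},{"delta_pos":[0,0,-1]},{"delta_pos":[-0.92,-0.74,0]},{"delta_pos":[-0.92,-0.74,0]},{"delta_pos":[-0.92,-0.74,0]},{"delta_pos":[-0.92,-0.74,0]},{"delta_pos":[-0.92,-0.74,0]},{"delta_pos":[-0.92,-0.74,0]},{"delta_pos":[-0.92,-0.74,0]},{"delta_pos":[-0.92,-0.74,0]},{"delta_pos":[-0.92,-0.74,0]},{"delta_pos":[-0.92,-0.74,0]},{"delta_pos":[-0.92,-0.74,0]},{"delta_pos":[-0.92,-0.74,0]},{"delta_pos":[-0.92,-0.74,0]},{"delta_pos":[-0.92,-0.74,0]}], "squeeze": 40}}

```text
schema error: expected keys delta_pos, rot, fingers
```

Call:
{"op": "arm_command", "data": {"rows": [{"delta_pos":[-0.92,-0.74,0]},{"delta_pos":[-0.92,-0.74,0]},{"delta_pos":[-0.92,-0.74,0]},{"delta_pos":[-0.92,-0.74,0]},{"delta_pos":[-0.92,-0.74,0]},{"delta_pos":[-0.92,-0.74,0]},{"delta_pos":[-0.92,-0.74,0]},{"delta_pos":[-0.92,-0.74,0]},{"delta_pos":[-0.92,-0.74,0]},{"delta_pos":[-0.92,-0.74,0]},{"delta_pos":[-0.92,-0.74,0]},{"delta_pos":[0,0,0]}]}}

```text
schema error: expected keys delta_pos, rot, fingers
```

```bash
python3 -c "
from h import *
print(cur()[0],env.get_state()['joint_pos'],env.get_state()['clock']);need([.547,.069,.199],Rt(30))"
```

```text
[0.157 0.553 0.23 ] [ 1.154  0.314  0.045  1.304 -0.     1.431] 0.1
shift [-25.369 -17.931   1.598] rot [-0.072 -0.054  0.201]
```

Call:
{"op": "arm_command", "data": {"rows": [{"delta_pos":[0,0,-1],"rot":[0,0,0],"fingers":0},{"delta_pos":[0,0,-1],"rot":[0,0,0],"fingers":0},{"delta_pos":[0,0,-1],"rot":[0,0,0],"fingers":0},{"delta_pos":[0,0,-1],"rot":[0,0,0],"fingers":0},{"delta_pos":[0,0,-1],"rot":[0,0,0],"fingers":0},{"delta_pos":[-0.92,-0.74,0],"rot":[0,0,0],"fingers":0},{"delta_pos":[-0.92,-0.74,0],"rot":[0,0,0],"fingers":0},{"delta_pos":[-0.92,-0.74,0],"rot":[0,0,0],"fingers":0},{"delta_pos":[-0.92,-0.74,0],"rot":[0,0,0],"fingers":0},{"delta_pos":[-0.92,-0.74,0],"rot":[0,0,0],"fingers":0},{"delta_pos":[-0.92,-0.74,0],"rot":[0,0,0],"fingers":0},{"delta_pos":[-0.92,-0.74,0],"rot":[0,0,0],"fingers":0},{"delta_pos":[-0.92,-0.74,0],"rot":[0,0,0],"fingers":0},{"delta_pos":[-0.92,-0.74,0],"rot":[0,0,0],"fingers":0},{"delta_pos":[-0.92,-0.74,0],"rot":[0,0,0],"fingers":0},{"delta_pos":[-0.92,-0.74,0],"rot":[0,0,0],"fingers":0},{"delta_pos":[-0.92,-0.74,0],"rot":[0,0,0],"fingers":0},{"delta_pos":[-0.92,-0.74,0],"rot":[0,0,0],"fingers":0},{"delta_pos":[-0.92,-0.74,0],"rot":[0,0,0],"fingers":0}], "squeeze": 40}}

```text
clock: 2.0
tcp_pos: [0.3486, 0.2825, 0.3309]
orientation: [-0.0, 0.138, 0.99, -0.0]
wrist_force: [-0.2, 0.9, -0.7]
finger_gap: 0.0851
```

Call:
{"op": "arm_command", "data": {"rows": [{"delta_pos":[-0.92,-0.74,0],"rot":[0,0,0],"fingers":0},{"delta_pos":[-0.92,-0.74,0],"rot":[0,0,0],"fingers":0},{"delta_pos":[-0.92,-0.74,0],"rot":[0,0,0],"fingers":0},{"delta_pos":[-0.92,-0.74,0],"rot":[0,0,0],"fingers":0},{"delta_pos":[-0.92,-0.74,0],"rot":[0,0,0],"fingers":0},{"delta_pos":[-0.92,-0.74,0],"rot":[0,0,0],"fingers":0},{"delta_pos":[-0.92,-0.74,0],"rot":[0,0,0],"fingers":0},{"delta_pos":[-0.92,-0.74,0],"rot":[0,0,0],"fingers":0},{"delta_pos":[-0.92,-0.74,0],"rot":[0,0,0],"fingers":0},{"delta_pos":[-0.92,-0.74,0],"rot":[0,0,0],"fingers":0},{"delta_pos":[-0.92,-0.74,0],"rot":[0,0,0],"fingers":0},{"delta_pos":[0,0,0],"rot":[0,0,0],"fingers":0}]}}

```text
clock: 3.2
tcp_pos: [0.4997, 0.0696, 0.3303]
orientation: [-0.0, 0.139, 0.99, -0.0]
wrist_force: [0.3, 0.1, -0.1]
finger_gap: 0.0855
```

```bash
python3 -c "
from h import *
print(cur()[0],env.get_state()['joint_pos'],env.get_state()['clock']);need([.547,.069,.199],Rt(30))
need([.547,.069,.199],R0=Rt(30))"
```

```text
[0.5  0.07 0.33] [-0.021  0.167  0.096  1.501 -0.     0.259] 3.2
shift [-2.286  0.631  6.561] rot [-0.072 -0.054  0.2  ]
shift [-0.028 -1.234  6.866] rot None
```

Call:
{"op": "arm_command", "data": {"rows": [{"delta_pos":[0,0,0],"rot":[-0.0072,-0.0054,0.02],"fingers":0},{"delta_pos":[0,0,0],"rot":[-0.0072,-0.0054,0.02],"fingers":0},{"delta_pos":[0,0,0],"rot":[-0.0072,-0.0054,0.02],"fingers":0},{"delta_pos":[0,0,0],"rot":[-0.0072,-0.0054,0.02],"fingers":0},{"delta_pos":[0,0,0],"rot":[-0.0072,-0.0054,0.02],"fingers":0},{"delta_pos":[0,0,0],"rot":[-0.0072,-0.0054,0.02],"fingers":0},{"delta_pos":[0,0,0],"rot":[-0.0072,-0.0054,0.02],"fingers":0},{"delta_pos":[0,0,0],"rot":[-0.0072,-0.0054,0.02],"fingers":0},{"delta_pos":[0,0,0],"rot":[-0.0072,-0.0054,0.02],"fingers":0},{"delta_pos":[0,0,0],"rot":[-0.0072,-0.0054,0.02],"fingers":0},{"delta_pos":[0,-0.18,0.98],"rot":[0,0,0],"fingers":0},{"delta_pos":[0,-0.18,0.98],"rot":[0,0,0],"fingers":0},{"delta_pos":[0,-0.18,0.98],"rot":[0,0,0],"fingers":0},{"delta_pos":[0,-0.18,0.98],"rot":[0,0,0],"fingers":0},{"delta_pos":[0,-0.18,0.98],"rot":[0,0,0],"fingers":0},{"delta_pos":[0,-0.18,0.98],"rot":[0,0,0],"fingers":0},{"delta_pos":[0,-0.18,0.98],"rot":[0,0,0],"fingers":0},{"delta_pos":[0,0,0],"rot":[0,0,0],"fingers":0}]}}

```text
clock: 5.0
tcp_pos: [0.5435, 0.0724, 0.1964]
orientation: [0.181, 0.681, 0.685, 0.183]
wrist_force: [-0.0, -0.0, -1.1]
finger_gap: 0.0854
```

```bash
python3 -c "
from h import *
print(cur()[0],env.get_state()['joint_pos'],env.get_state()['clock']);need([.6069,.069,.0951],Rt(30))"
```

```text
[0.544 0.072 0.196] [-0.022 -0.105 -0.665  0.49   0.015  1.547] 5.0
shift [-0.197  0.224  5.97 ] rot [-0.    -0.001  0.001]
```

Call:
{"op": "arm_command", "data": {"rows": [{"delta_pos":[-0.1,0.12,0.5],"rot":[0,0,0],"fingers":0},{"delta_pos":[-0.1,0.1,0.5],"rot":[0,0,0],"fingers":0},{"delta_pos":[0,0,0.85],"rot":[0,0,0],"fingers":0},{"delta_pos":[0,0,0.85],"rot":[0,0,0],"fingers":0},{"delta_pos":[0,0,0.85],"rot":[0,0,0],"fingers":0},{"delta_pos":[0,0,0.85],"rot":[0,0,0],"fingers":0},{"delta_pos":[0,0,0.8],"rot":[0,0,0],"fingers":0},{"delta_pos":[0,0,0.77],"rot":[0,0,0],"fingers":0},{"delta_pos":[0,0,0],"rot":[0,0,0],"fingers":0}]}}

```text
clock: 5.9
tcp_pos: [0.61, 0.068, 0.0976]
orientation: [0.183, 0.681, 0.685, 0.184]
wrist_force: [-0.5, 0.6, 0.2]
finger_gap: 0.0856
```

```bash
python3 -c "
from h import *
im,d=env.read_camera('scene');cv2.imwrite('pics/g1.png',cv2.resize(im[90:240,190:390],(800,600),interpolation=cv2.INTER_CUBIC))
print(cur()[0],env.get_state()['wrist_force']);need([.6069,.069,.0951],Rt(30))"
```

```text
[0.61  0.068 0.098] [-0.819 -0.379 -0.256]
shift [ 0.047 -0.214  0.07 ] rot [ 0.    -0.001  0.001]
```

View pics/g1.png

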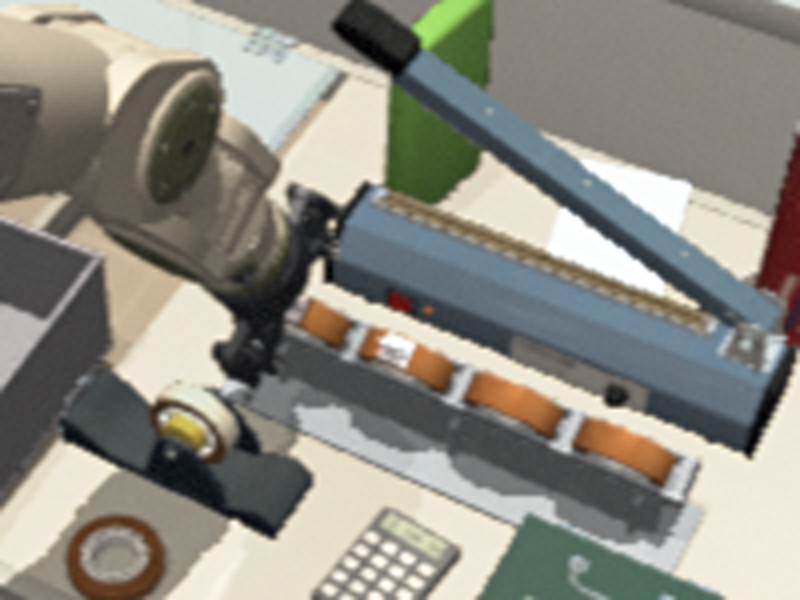

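The picture shows the gripper straddling the leftmost tagged roll (about 270,330), with the second tagged roll's tag free at (395,350). Centre and close.

Call:
{"op": "arm_command", "data": {"rows": [{"delta_pos":[0.04,-0.2,0.05],"rot":[0,0,0],"fingers":0},{"delta_pos":[0,0,0],"rot":[0,0,0],"fingers":0.5},{"delta_pos":[0,0,0],"rot":[0,0,0],"fingers":1},{"delta_pos":[0,0,0],"rot":[0,0,0],"fingers":1},{"delta_pos":[0,0,0],"rot":[0,0,0],"fingers":1},{"delta_pos":[0,0,0],"rot":[0,0,0],"fingers":1},{"delta_pos":[0,0,0],"rot":[0,0,0],"fingers":1},{"delta_pos":[0,0,0],"rot":[0,0,0],"fingers":1},{"delta_pos":[0,0,0],"rot":[0,0,0],"fingers":1},{"delta_pos":[0,0,0],"rot":[0,0,0],"fingers":1},{"delta_pos":[0,0,0],"rot":[0,0,0],"fingers":1}], "squeeze": 40}}

```text
clock: 7.05
tcp_pos: [0.6075, 0.069, 0.0969]
orientation: [0.184, 0.681, 0.684, 0.186]
wrist_force: [-0.2, -0.4, 6.0]
finger_gap: 0.0233
```

Call:
{"op": "arm_command", "data": {"rows": [{"delta_pos":[0,0,-0.4],"rot":[0,0,0],"fingers":1},{"delta_pos":[0,0,-0.8],"rot":[0,0,0],"fingers":1},{"delta_pos":[0,0,-0.9],"rot":[0,0,0],"fingers":1},{"delta_pos":[0,0,-0.9],"rot":[0,0,0],"fingers":1},{"delta_pos":[0,0,-0.9],"rot":[0,0,0],"fingers":1},{"delta_pos":[0,0,-0.9],"rot":[0,0,0],"fingers":1},{"delta_pos":[0,0,-0.9],"rot":[0,0,0],"fingers":1},{"delta_pos":[0,0,-0.9],"rot":[0,0,0],"fingers":1},{"delta_pos":[0,0,-0.9],"rot":[0,0,0],"fingers":1},{"delta_pos":[0,0,0],"rot":[0,0,0],"fingers":1}]}}

```text
clock: 8.05
tcp_pos: [0.5305, 0.0687, 0.2272]
orientation: [0.184, 0.681, 0.684, 0.185]
wrist_force: [0.3, 0.2, 0.2]
finger_gap: 0.0232
```

```bash
python3 -c "
from h import *
im,d=env.read_camera('scene');cv2.imwrite('pics/g2.png',cv2.resize(im[90:240,190:390],(800,600),interpolation=cv2.INTER_CUBIC))
print(cur()[0],env.get_state()['wrist_force']);need([.515,.28,.22],Rt(0)); need([.515,.28,.22],R0=Rt(0))"
```

```text
[0.531 0.069 0.226] [-0.431 -1.062 -1.26 ]
shift [10.575 -0.784 -0.097] rot [ 0.084 -0.     0.001]
shift [10.571 -0.786  0.307] rot None
```

View pics/g2.png

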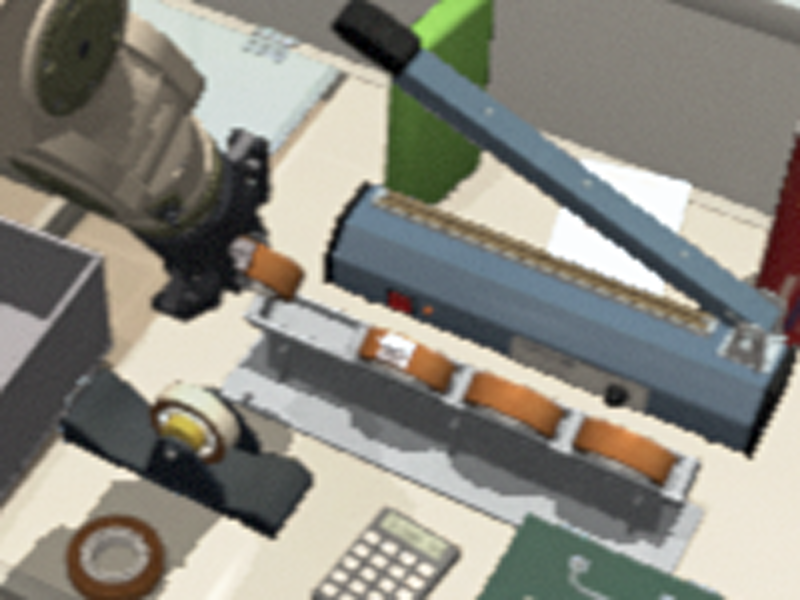

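The roll is in the grip (270,270) and its slot is empty; the other three are undisturbed. On to the bin.

Call:
{"op": "arm_command", "data": {"rows": [{"delta_pos":[0.5,0,0],"rot":[0.021,0,0],"fingers":1},{"delta_pos":[0.9,0,0],"rot":[0.021,0,0],"fingers":1},{"delta_pos":[0.9,0,0],"rot":[0.021,0,0],"fingers":1},{"delta_pos":[0.9,0,0],"rot":[0.021,0,0],"fingers":1},{"delta_pos":[0.9,-0.1,0],"rot":[0,0,0],"fingers":1},{"delta_pos":[0.9,-0.1,0],"rot":[0,0,0],"fingers":1},{"delta_pos":[0.9,-0.1,0],"rot":[0,0,0],"fingers":1},{"delta_pos":[0.9,-0.1,0],"rot":[0,0,0],"fingers":1},{"delta_pos":[0.9,-0.1,0],"rot":[0,0,0],"fingers":1},{"delta_pos":[0.9,-0.1,0],"rot":[0,0,0],"fingers":1},{"delta_pos":[0.9,-0.1,0],"rot":[0,0,0],"fingers":1},{"delta_pos":[0.7,-0.1,0],"rot":[0,0,0],"fingers":1},{"delta_pos":[0.4,0,0],"rot":[0,0,0],"fingers":1},{"delta_pos":[0,0,0],"rot":[0,0,0],"fingers":1}]}}

```text
clock: 9.5
tcp_pos: [0.5139, 0.2812, 0.225]
orientation: [-0.0, 0.705, 0.71, -0.0]
wrist_force: [0.1, -0.8, -0.9]
finger_gap: 0.0233
```

```bash
python3 -c "
from h import *
print(cur()[0],env.get_state()['joint_pos']);need([.515,.28,.053],Rt(0))"
```

```text
[0.514 0.281 0.225] [0.363 0.337 0.064 1.299 0.    1.927]
shift [-0.058  0.066  8.601] rot [-0.     0.     0.001]
```

Call:
{"op": "arm_command", "data": {"rows": [{"delta_pos":[0,0,0.8],"rot":[0,0,0],"fingers":1},{"delta_pos":[0,0,0.9],"rot":[0,0,0],"fingers":1},{"delta_pos":[0,0,0.9],"rot":[0,0,0],"fingers":1},{"delta_pos":[0,0,0.9],"rot":[0,0,0],"fingers":1},{"delta_pos":[0,0,0.9],"rot":[0,0,0],"fingers":1},{"delta_pos":[0,0,0.9],"rot":[0,0,0],"fingers":1},{"delta_pos":[0,0,0.9],"rot":[0,0,0],"fingers":1},{"delta_pos":[0,0,0.9],"rot":[0,0,0],"fingers":1},{"delta_pos":[0,0,0.7],"rot":[0,0,0],"fingers":1},{"delta_pos":[0,0,0.4],"rot":[0,0,0],"fingers":1},{"delta_pos":[0,0,0.2],"rot":[0,0,0],"fingers":1},{"delta_pos":[0,0,0],"rot":[0,0,0],"fingers":1}]}}

```text
clock: 10.7
tcp_pos: [0.5141, 0.2801, 0.0577]
orientation: [-0.0, 0.705, 0.709, -0.0]
wrist_force: [-0.2, -0.6, 0.1]
finger_gap: 0.0234
```

Lower a touch, then release with a modest opening and retreat.

Call:
{"op": "arm_command", "data": {"rows": [{"delta_pos":[0,0,0.2],"rot":[0,0,0],"fingers":1},{"delta_pos":[0,0,0],"rot":[0,0,0],"fingers":0.5},{"delta_pos":[0,0,0],"rot":[0,0,0],"fingers":0.5},{"delta_pos":[0,0,0],"rot":[0,0,0],"fingers":0.5},{"delta_pos":[0,0,0],"rot":[0,0,0],"fingers":0.5},{"delta_pos":[0,0,-0.3],"rot":[0,0,0],"fingers":0.5},{"delta_pos":[0,0,-0.5],"rot":[0,0,0],"fingers":0.5},{"delta_pos":[0,0,-0.9],"rot":[0,0,0],"fingers":0.5},{"delta_pos":[0,0,-0.9],"rot":[0,0,0],"fingers":0.5},{"delta_pos":[0,0,-0.9],"rot":[0,0,0],"fingers":0.5},{"delta_pos":[0,0,-0.9],"rot":[0,0,0],"fingers":0.5},{"delta_pos":[0,0,-0.9],"rot":[0,0,0],"fingers":0.5},{"delta_pos":[0,0,-0.9],"rot":[0,0,0],"fingers":0.5},{"delta_pos":[0,0,-0.9],"rot":[0,0,0],"fingers":0.5},{"delta_pos":[0,0,-0.9],"rot":[0,0,0],"fingers":0.5},{"delta_pos":[0,0,-0.9],"rot":[0,0,0],"fingers":0.5}]}}

```text
clock: 12.3
tcp_pos: [0.5141, 0.2805, 0.2339]
orientation: [0.0, 0.705, 0.709, 0.001]
wrist_force: [0.2, -0.3, -0.6]
finger_gap: 0.0428
```

```bash
python3 -c "
from h import *
print(cur()[0]);need([.547,-.019,.21],Rt(30)); need([.547,-.019,.21],R0=Rt(30))"
```

```text
[0.514 0.28  0.234]
shift [-14.984   1.556   1.183] rot [-0.083 -0.     0.001]
shift [-14.974   0.827   1.855] rot None
```

Call:
{"op": "arm_command", "data": {"rows": [{"delta_pos":[-0.5,0,0],"rot":[0,0,0],"fingers":0},{"delta_pos":[-0.9,0,0],"rot":[0,0,0],"fingers":0},{"delta_pos":[-0.95,0,0],"rot":[0,0,0],"fingers":0},{"delta_pos":[-0.95,0,0],"rot":[0,0,0],"fingers":0},{"delta_pos":[-0.95,0,0],"rot":[-0.021,0,0],"fingers":0},{"delta_pos":[-0.95,0,0],"rot":[-0.021,0,0],"fingers":0},{"delta_pos":[-0.95,0,0],"rot":[-0.021,0,0],"fingers":0},{"delta_pos":[-0.95,0,0],"rot":[-0.02,0,0],"fingers":0},{"delta_pos":[-0.95,0.1,0],"rot":[0,0,0],"fingers":0},{"delta_pos":[-0.95,0.1,0],"rot":[0,0,0],"fingers":0},{"delta_pos":[-0.95,0.1,0],"rot":[0,0,0],"fingers":0},{"delta_pos":[-0.95,0.1,0.3],"rot":[0,0,0],"fingers":0},{"delta_pos":[-0.95,0.1,0.3],"rot":[0,0,0],"fingers":0},{"delta_pos":[-0.95,0.1,0.3],"rot":[0,0,0],"fingers":0},{"delta_pos":[-0.95,0.1,0.3],"rot":[0,0,0],"fingers":0},{"delta_pos":[-0.95,0.1,0.3],"rot":[0,0,0],"fingers":0},{"delta_pos":[-0.3,0.03,0.3],"rot":[0,0,0],"fingers":0},{"delta_pos":[0,0,0],"rot":[0,0,0],"fingers":0}]}}

```text
clock: 14.1
tcp_pos: [0.5469, -0.0206, 0.2069]
orientation: [0.181, 0.683, 0.684, 0.182]
wrist_force: [0.4, 0.5, -0.7]
finger_gap: 0.0855
```

```bash
python3 -c "
from h import *
im,d=env.read_camera('top');cv2.imwrite('pics/b1.png',cv2.resize(im[140:290,90:290],(800,600),interpolation=cv2.INTER_CUBIC))
print(cur()[0],env.get_state()['wrist_force']);need([.6069,-.019,.0951],Rt(30))"
```

```text
[ 0.547 -0.02   0.207] [ 0.568  0.093 -0.363]
shift [ 0.021 -0.185  6.361] rot [-0.001 -0.     0.   ]
```

View pics/b1.png

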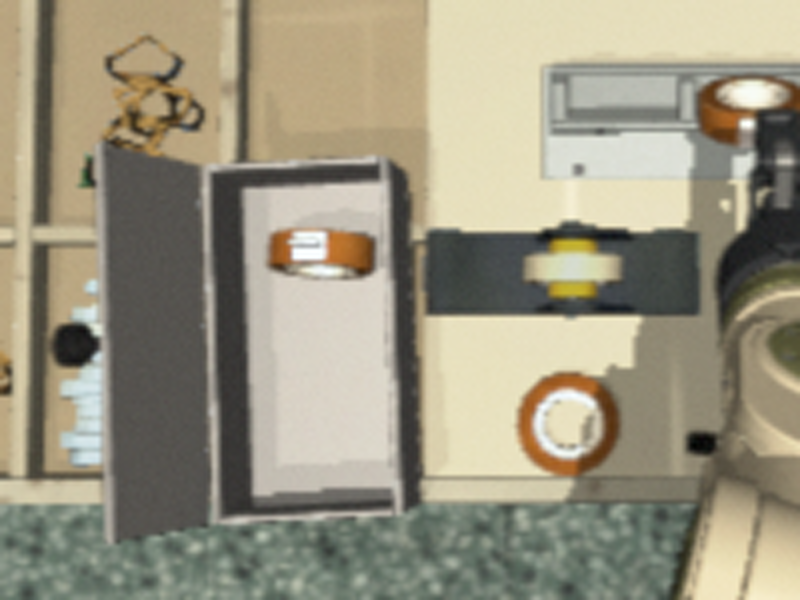

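Roll 1 stands on edge in the far half of the bin (320,252), tag up, well under the rim. Now the second roll.

Call:
{"op": "arm_command", "data": {"rows": [{"delta_pos":[0,-0.1,0.5],"rot":[0,0,0],"fingers":0},{"delta_pos":[0,-0.1,0.8],"rot":[0,0,0],"fingers":0},{"delta_pos":[0,0,0.85],"rot":[0,0,0],"fingers":0},{"delta_pos":[0,0,0.85],"rot":[0,0,0],"fingers":0},{"delta_pos":[0,0,0.85],"rot":[0,0,0],"fingers":0},{"delta_pos":[0,0,0.85],"rot":[0,0,0],"fingers":0},{"delta_pos":[0,0,0.85],"rot":[0,0,0],"fingers":0},{"delta_pos":[0,0,0.75],"rot":[0,0,0],"fingers":0},{"delta_pos":[0,0,0],"rot":[0,0,0],"fingers":0}]}}

```text
clock: 15.05
tcp_pos: [0.6064, -0.0176, 0.095]
orientation: [0.18, 0.681, 0.686, 0.182]
wrist_force: [-0.3, -0.2, 0.7]
finger_gap: 0.0856
```

```bash
python3 -c "
from h import *
print(cur()[0],env.get_state()['wrist_force']);need([.6069,-.019,.0951],Rt(30))"
```

```text
[ 0.606 -0.018  0.095] [-0.252 -0.214  0.695]
shift [-0.069  0.023  0.008] rot [-0.001 -0.001  0.001]
```

Call:
{"op": "arm_command", "data": {"rows": [{"delta_pos":[-0.06,0,0],"rot":[0,0,0],"fingers":0.5},{"delta_pos":[0,0,0],"rot":[0,0,0],"fingers":1},{"delta_pos":[0,0,0],"rot":[0,0,0],"fingers":1},{"delta_pos":[0,0,0],"rot":[0,0,0],"fingers":1},{"delta_pos":[0,0,0],"rot":[0,0,0],"fingers":1},{"delta_pos":[0,0,0],"rot":[0,0,0],"fingers":1},{"delta_pos":[0,0,0],"rot":[0,0,0],"fingers":1},{"delta_pos":[0,0,0],"rot":[0,0,0],"fingers":1},{"delta_pos":[0,0,0],"rot":[0,0,0],"fingers":1},{"delta_pos":[0,0,0],"rot":[0,0,0],"fingers":1},{"delta_pos":[0,0,-0.4],"rot":[0,0,0],"fingers":1},{"delta_pos":[0,0,-0.8],"rot":[0,0,0],"fingers":1},{"delta_pos":[0,0,-0.9],"rot":[0,0,0],"fingers":1},{"delta_pos":[0,0,-0.9],"rot":[0,0,0],"fingers":1},{"delta_pos":[0,0,-0.9],"rot":[0,0,0],"fingers":1},{"delta_pos":[0,0,-0.9],"rot":[0,0,0],"fingers":1},{"delta_pos":[0,0,-0.9],"rot":[0,0,0],"fingers":1},{"delta_pos":[0,0,-0.9],"rot":[0,0,0],"fingers":1},{"delta_pos":[0,0,-0.9],"rot":[0,0,0],"fingers":1},{"delta_pos":[0,0,0],"rot":[0,0,0],"fingers":1}]}}

```text
clock: 17.05
tcp_pos: [0.533, -0.0209, 0.2302]
orientation: [0.183, 0.681, 0.685, 0.184]
wrist_force: [0.2, 0.9, -0.4]
finger_gap: 0.0231
```

```bash
python3 -c "
from h import *
print(cur()[0]);need([.405,.277,.22],Rt(0)); need([.405,.277,.22],R0=Rt(0))"
```

```text
[ 0.533 -0.021  0.23 ]
shift [14.929 -5.719 -2.733] rot [ 0.084 -0.     0.001]
shift [14.895 -6.399  0.511] rot None
```

Call:
{"op": "arm_command", "data": {"rows": [{"delta_pos":[0.5,0,0],"rot":[0.021,0,0],"fingers":1},{"delta_pos":[0.9,0,0],"rot":[0.021,0,0],"fingers":1},{"delta_pos":[0.95,0,0],"rot":[0.021,0,0],"fingers":1},{"delta_pos":[0.95,0,0],"rot":[0.021,0,0],"fingers":1},{"delta_pos":[0.95,-0.55,0],"rot":[0,0,0],"fingers":1},{"delta_pos":[0.95,-0.55,0],"rot":[0,0,0],"fingers":1},{"delta_pos":[0.95,-0.55,0],"rot":[0,0,0],"fingers":1},{"delta_pos":[0.95,-0.55,0],"rot":[0,0,0],"fingers":1},{"delta_pos":[0.95,-0.55,0],"rot":[0,0,0],"fingers":1},{"delta_pos":[0.95,-0.55,0],"rot":[0,0,0],"fingers":1},{"delta_pos":[0.95,-0.55,0],"rot":[0,0,0],"fingers":1},{"delta_pos":[0.95,-0.55,0],"rot":[0,0,0],"fingers":1},{"delta_pos":[0.95,-0.55,0],"rot":[0,0,0],"fingers":1},{"delta_pos":[0.95,-0.55,0],"rot":[0,0,0],"fingers":1},{"delta_pos":[0.95,-0.5,0],"rot":[0,0,0],"fingers":1},{"delta_pos":[0.9,-0.3,0],"rot":[0,0,0],"fingers":1},{"delta_pos":[0.3,-0.1,0],"rot":[0,0,0],"fingers":1},{"delta_pos":[0,0,0],"rot":[0,0,0],"fingers":1}]}}

```text
clock: 18.85
tcp_pos: [0.4027, 0.278, 0.2278]
orientation: [-0.002, 0.705, 0.71, -0.003]
wrist_force: [-0.4, -0.6, -0.2]
finger_gap: 0.0231
```

```bash
python3 -c "
from h import *
im,d=env.read_camera('scene');cv2.imwrite('pics/g3.png',cv2.resize(im[90:240,110:310],(800,600),interpolation=cv2.INTER_CUBIC))
print(cur()[0],env.get_state()['joint_pos']);need([.405,.277,.053],Rt(0))"
```

```text
[0.403 0.278 0.228] [ 0.437  0.154 -0.169  1.255  0.003  2.002]
shift [-0.024  0.159  8.746] rot [-0.001  0.     0.001]
```

View pics/g3.png

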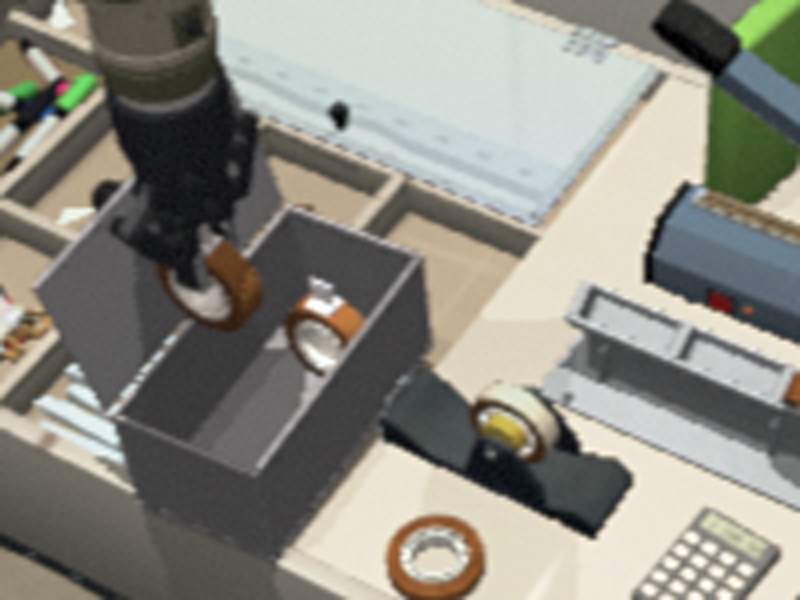

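Roll 2 hangs over the near half of the bin (215,285); roll 1 is standing with its tag up (325,320). Lower, release, retreat.

Call:
{"op": "arm_command", "data": {"rows": [{"delta_pos":[0,0.1,0.8],"rot":[0,0,0],"fingers":1},{"delta_pos":[0,0,0.9],"rot":[0,0,0],"fingers":1},{"delta_pos":[0,0,0.9],"rot":[0,0,0],"fingers":1},{"delta_pos":[0,0,0.9],"rot":[0,0,0],"fingers":1},{"delta_pos":[0,0,0.9],"rot":[0,0,0],"fingers":1},{"delta_pos":[0,0,0.9],"rot":[0,0,0],"fingers":1},{"delta_pos":[0,0,0.9],"rot":[0,0,0],"fingers":1},{"delta_pos":[0,0,0.9],"rot":[0,0,0],"fingers":1},{"delta_pos":[0,0,0.7],"rot":[0,0,0],"fingers":1},{"delta_pos":[0,0,0.4],"rot":[0,0,0],"fingers":1},{"delta_pos":[0,0,0.3],"rot":[0,0,0],"fingers":1},{"delta_pos":[0,0,0.15],"rot":[0,0,0],"fingers":1},{"delta_pos":[0,0,0],"rot":[0,0,0],"fingers":1}]}}

```text
clock: 20.2
tcp_pos: [0.4042, 0.2776, 0.0556]
orientation: [-0.002, 0.705, 0.709, -0.002]
wrist_force: [-0.0, -0.3, -0.3]
finger_gap: 0.0231
```

Call:
{"op": "arm_command", "data": {"rows": [{"delta_pos":[0,0,0],"rot":[0,0,0],"fingers":0.5},{"delta_pos":[0,0,0],"rot":[0,0,0],"fingers":0.5},{"delta_pos":[0,0,0],"rot":[0,0,0],"fingers":0.5},{"delta_pos":[0,0,0],"rot":[0,0,0],"fingers":0.5},{"delta_pos":[0,0,-0.3],"rot":[0,0,0],"fingers":0.5},{"delta_pos":[0,0,-0.5],"rot":[0,0,0],"fingers":0.5},{"delta_pos":[0,0,-0.9],"rot":[0,0,0],"fingers":0.5},{"delta_pos":[0,0,-0.9],"rot":[0,0,0],"fingers":0.5},{"delta_pos":[0,0,-0.9],"rot":[0,0,0],"fingers":0.5},{"delta_pos":[0,0,-0.9],"rot":[0,0,0],"fingers":0.5},{"delta_pos":[0,0,-0.9],"rot":[0,0,0],"fingers":0.5},{"delta_pos":[0,0,-1],"rot":[0,0,0],"fingers":0.5},{"delta_pos":[0,0,-1],"rot":[0,0,0],"fingers":0.5},{"delta_pos":[0,0,-1],"rot":[0,0,0],"fingers":0.5},{"delta_pos":[0,0,-1],"rot":[0,0,0],"fingers":0.5},{"delta_pos":[0,0,-1],"rot":[0,0,0],"fingers":0.5},{"delta_pos":[0,0,-1],"rot":[0,0,0],"fingers":0.5},{"delta_pos":[0,0,-1],"rot":[0,0,0],"fingers":0.5},{"delta_pos":[0,0,-1],"rot":[0,0,0],"fingers":0.5},{"delta_pos":[0,0,0],"rot":[0,0,0],"fingers":1}]}}

```text
clock: 22.2
tcp_pos: [0.4066, 0.2781, 0.3251]
orientation: [-0.001, 0.705, 0.709, 0.001]
wrist_force: [1.1, -0.4, -0.1]
finger_gap: 0.0293
```

```bash
python3 -c "
from h import *
print(cur()[0],env.get_state()['clock']);need([.39,.45,.17])"
```

```text
[0.407 0.278 0.325] 22.2
shift [ 8.578 -0.774  7.782] rot None
```

Call:
{"op": "arm_command", "data": {"rows": [{"delta_pos":[0.6,0,0],"rot":[0,0,0],"fingers":1},{"delta_pos":[0.9,-0.1,0],"rot":[0,0,0],"fingers":1},{"delta_pos":[0.9,-0.1,0],"rot":[0,0,0],"fingers":1},{"delta_pos":[0.9,-0.1,0],"rot":[0,0,0],"fingers":1},{"delta_pos":[0.9,-0.1,0],"rot":[0,0,0],"fingers":1},{"delta_pos":[0.9,-0.1,0],"rot":[0,0,0],"fingers":1},{"delta_pos":[0.9,-0.1,0],"rot":[0,0,0],"fingers":1},{"delta_pos":[0.9,-0.1,0],"rot":[0,0,0],"fingers":1},{"delta_pos":[0.9,-0.1,0],"rot":[0,0,0],"fingers":1},{"delta_pos":[0.9,0,0],"rot":[0,0,0],"fingers":1},{"delta_pos":[0,0,0],"rot":[0,0,0],"fingers":1}]}}

```text
clock: 23.3
tcp_pos: [0.3879, 0.4537, 0.3201]
orientation: [-0.003, 0.704, 0.71, -0.003]
wrist_force: [0.3, -0.7, -0.2]
finger_gap: 0.0001
```

```bash
python3 -c "
from h import *
im,d=env.read_camera('top');cv2.imwrite('pics/b2.png',cv2.resize(im[140:290,90:290],(800,600),interpolation=cv2.INTER_CUBIC))
C=cloud('top',d);g=(C[...,0]>.36)&(C[...,0]<.55)&(C[...,1]>.235)&(C[...,1]<.335)&(C[...,2]<.2)
print('max z in bin',np.percentile(C[g][:,2],[90,98,100]))
print(cur()[0],env.get_state()['clock']);need([.39,.455,.18])"
```

```text
max z in bin [0.074 0.082 0.104]
[0.388 0.453 0.32 ] 23.35
shift [0.128 0.156 7.017] rot None
```

View pics/b2.png

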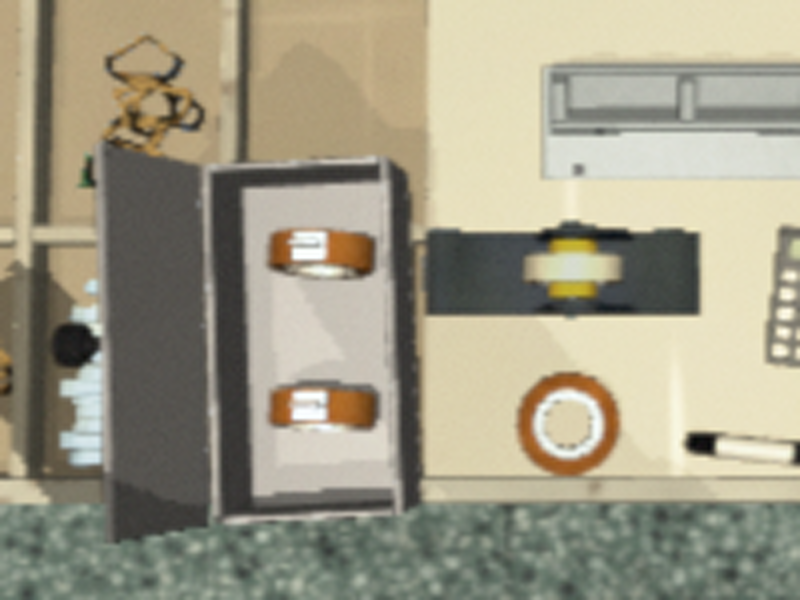

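Both rolls stand on edge in the bin (320,252) and (322,405), below the rim. Now the lid, whose knob is at (72,345); I push it nearer the robot's end, clear of the knob.

Call:
{"op": "arm_command", "data": {"rows": [{"delta_pos":[0,0,0.7],"rot":[0,0,0],"fingers":1},{"delta_pos":[0,0,0.9],"rot":[0,0,0],"fingers":1},{"delta_pos":[0,0,0.9],"rot":[0,0,0],"fingers":1},{"delta_pos":[0,0,0.9],"rot":[0,0,0],"fingers":1},{"delta_pos":[0,0,0.9],"rot":[0,0,0],"fingers":1},{"delta_pos":[0,0,0.9],"rot":[0,0,0],"fingers":1},{"delta_pos":[0,0,0.9],"rot":[0,0,0],"fingers":1},{"delta_pos":[0,0,0.9],"rot":[0,0,0],"fingers":1},{"delta_pos":[-0.4,0,0],"rot":[0,0,0],"fingers":1},{"delta_pos":[-0.5,0,0],"rot":[0,0,0],"fingers":1},{"delta_pos":[-0.5,0,0],"rot":[0,0,0],"fingers":1},{"delta_pos":[-0.5,0,0],"rot":[0,0,0],"fingers":1},{"delta_pos":[-0.5,0,0],"rot":[0,0,0],"fingers":1},{"delta_pos":[-0.5,0,0],"rot":[0,0,0],"fingers":1},{"delta_pos":[-0.5,0,0],"rot":[0,0,0],"fingers":1},{"delta_pos":[-0.5,0,0],"rot":[0,0,0],"fingers":1},{"delta_pos":[-0.5,0,0],"rot":[0,0,0],"fingers":1},{"delta_pos":[-0.5,0,0],"rot":[0,0,0],"fingers":1}]}}

```text
clock: 25.15
tcp_pos: [0.3884, 0.3529, 0.1818]
orientation: [-0.002, 0.705, 0.709, -0.002]
wrist_force: [0.6, 1.7, 0.0]
finger_gap: 0.0
```

Contact is light (1.7 N). Continue over and down.

Call:
{"op": "arm_command", "data": {"rows": [{"delta_pos":[-0.5,0,0],"rot":[0,0,0],"fingers":1},{"delta_pos":[-0.5,0,0],"rot":[0,0,0],"fingers":1},{"delta_pos":[-0.5,0,0],"rot":[0,0,0],"fingers":1},{"delta_pos":[-0.5,0,0],"rot":[0,0,0],"fingers":1},{"delta_pos":[-0.5,0,0],"rot":[0,0,0],"fingers":1},{"delta_pos":[-0.5,0,0],"rot":[0,0,0],"fingers":1},{"delta_pos":[-0.4,0,0.25],"rot":[0,0,0],"fingers":1},{"delta_pos":[-0.4,0,0.4],"rot":[0,0,0],"fingers":1},{"delta_pos":[-0.3,0,0.4],"rot":[0,0,0],"fingers":1},{"delta_pos":[-0.2,0,0.4],"rot":[0,0,0],"fingers":1},{"delta_pos":[-0.1,0,0.4],"rot":[0,0,0],"fingers":1},{"delta_pos":[0,0,0.4],"rot":[0,0,0],"fingers":1},{"delta_pos":[0,0,0],"rot":[0,0,0],"fingers":1}]}}

```text
clock: 26.45
tcp_pos: [0.3876, 0.2652, 0.1352]
orientation: [-0.003, 0.705, 0.709, -0.003]
wrist_force: [-0.0, -0.5, -0.8]
finger_gap: -0.0001
```

Call:
{"op": "arm_command", "data": {"rows": [{"delta_pos":[0,0,0.25],"rot":[0,0,0],"fingers":1},{"delta_pos":[0,0,0.25],"rot":[0,0,0],"fingers":1},{"delta_pos":[0,0,0.2],"rot":[0,0,0],"fingers":1},{"delta_pos":[0,0,0.15],"rot":[0,0,0],"fingers":1},{"delta_pos":[0,0,0],"rot":[0,0,0],"fingers":1}]}}

```text
clock: 26.95
tcp_pos: [0.3881, 0.2656, 0.1192]
orientation: [-0.003, 0.705, 0.709, -0.002]
wrist_force: [0.4, -0.5, -0.2]
finger_gap: -0.0003
```

Call:
{"op": "arm_command", "data": {"rows": [{"delta_pos":[0,0,0.1],"rot":[0,0,0],"fingers":1},{"delta_pos":[0,0,0],"rot":[0,0,0],"fingers":1}]}}

```text
clock: 27.15
tcp_pos: [0.3884, 0.2656, 0.1176]
orientation: [-0.002, 0.705, 0.709, -0.002]
wrist_force: [-0.3, -0.2, 0.4]
finger_gap: 0.0001
```

Call:
{"op": "arm_command", "data": {"rows": [{"delta_pos":[0,0,0.1],"rot":[0,0,0],"fingers":1},{"delta_pos":[0,0,0],"rot":[0,0,0],"fingers":1}]}}

```text
clock: 27.35
tcp_pos: [0.3886, 0.2657, 0.1165]
orientation: [-0.002, 0.705, 0.709, -0.002]
wrist_force: [-2.0, -0.6, 6.2]
finger_gap: -0.0002
```

Call:
{"op": "arm_command", "data": {"rows": [{"delta_pos":[0,0,0.1],"rot":[0,0,0],"fingers":1},{"delta_pos":[0,0,0],"rot":[0,0,0],"fingers":1}]}}

```text
clock: 27.55
tcp_pos: [0.3887, 0.2657, 0.1163]
orientation: [-0.002, 0.705, 0.709, -0.001]
wrist_force: [-5.5, -2.8, 20.7]
finger_gap: 0.0
```

Call:
{"op": "arm_command", "data": {"rows": [{"delta_pos":[0,0,0.1],"rot":[0,0,0],"fingers":1},{"delta_pos":[0,0,0],"rot":[0,0,0],"fingers":1}]}}

```text
clock: 27.75
tcp_pos: [0.3888, 0.2658, 0.1161]
orientation: [-0.002, 0.705, 0.709, -0.001]
wrist_force: [-10.4, -5.8, 36.0]
finger_gap: -0.0002
```

```bash
python3 -c "
from h import *
im,d=env.read_camera('scene');cv2.imwrite('pics/l1.png',cv2.resize(im[90:240,110:310],(800,600),interpolation=cv2.INTER_CUBIC))
print(env.get_state()['wrist_force'])"
```

```text
[-9.728 -7.02  34.245]
```

View pics/l1.png

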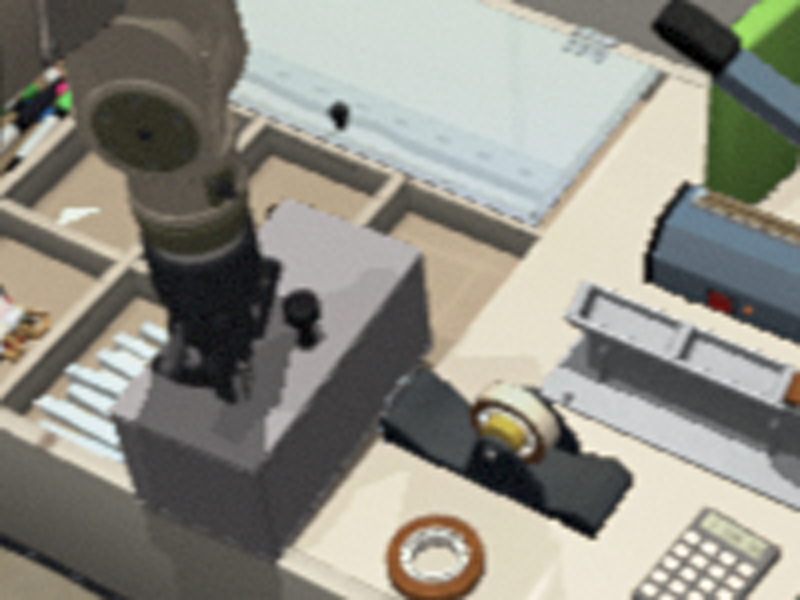

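The lid lies flat on the rim, the knob at (302,310) upright; the fingertip met a hard stop at z = 0.116 m (lid thickness above the rim). Retreat and check.

Call:
{"op": "arm_command", "data": {"rows": [{"delta_pos":[0,0,-0.4],"rot":[0,0,0],"fingers":1},{"delta_pos":[0,0,-0.8],"rot":[0,0,0],"fingers":1},{"delta_pos":[0,0,-0.9],"rot":[0,0,0],"fingers":1},{"delta_pos":[0,0,-0.9],"rot":[0,0,0],"fingers":1},{"delta_pos":[0,0,-0.9],"rot":[0,0,0],"fingers":1},{"delta_pos":[0,0,-0.9],"rot":[0,0,0],"fingers":1},{"delta_pos":[0,0,-0.9],"rot":[0,0,0],"fingers":1},{"delta_pos":[0.9,0,-0.9],"rot":[0,0,0],"fingers":1},{"delta_pos":[0.9,0,0],"rot":[0,0,0],"fingers":1},{"delta_pos":[0.9,0,0],"rot":[0,0,0],"fingers":1},{"delta_pos":[0.9,0,0],"rot":[0,0,0],"fingers":1},{"delta_pos":[0.9,0,0],"rot":[0,0,0],"fingers":1},{"delta_pos":[0.9,0,0],"rot":[0,0,0],"fingers":1},{"delta_pos":[0.9,0,0],"rot":[0,0,0],"fingers":1},{"delta_pos":[0.9,0,0],"rot":[0,0,0],"fingers":1},{"delta_pos":[0.9,0,0],"rot":[0,0,0],"fingers":1},{"delta_pos":[0,0,0],"rot":[0,0,0],"fingers":1},{"delta_pos":[0,0,0],"rot":[0,0,0],"fingers":1}]}}

```text
clock: 29.6
tcp_pos: [0.388, 0.4276, 0.2433]
orientation: [-0.002, 0.705, 0.709, -0.003]
wrist_force: [0.2, -0.9, -0.5]
finger_gap: -0.0
```

```bash
python3 -c "
from h import *
im,d=env.read_camera('top');cv2.imwrite('pics/f.png',im)
C=cloud('top',d)
for lo,hi in((.235,.25),(.255,.275),(.305,.325),(.325,.34)):
  g=(C[...,0]>.36)&(C[...,0]<.42)&(C[...,1]>lo)&(C[...,1]<hi)&(C[...,2]>0);h=(C[...,0]>.49)&(C[...,0]<.56)&(C[...,1]>lo)&(C[...,1]<hi)
  print(lo,np.median(C[g][:,2]),np.median(C[h][:,2]))
T=np.load('top0.npz')['im'];D=cv2.absdiff(im,T).max(2)
print('changed px right of u=195 excl. left slots',(D[195:265,195:370]>60).sum(),(D[150:185,292:365]>60).sum())
print(env.get_state()['wrist_force'],env.get_state()['clock'],cur()[0])"
```

```text
0.235 0.11626962398638421 0.11578399966208985
0.255 0.11572772224377442 0.1162467908234899
0.305 0.11633979455002902 0.11647201593424197
0.325 0.11560740271079221 0.11658473130863112
changed px right of u=195 excl. left slots 0 0
[ 0.827 -0.666  0.319] 29.65 [0.388 0.427 0.243]
```

View pics/f.png

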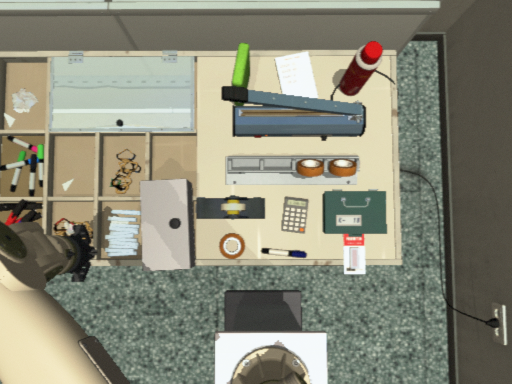

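The lid is flat and shut (165,225), the good rolls still stand in their slots (310,167) and (342,167), and nothing else has moved.

```bash
python3 -c "
from workcell import env
print(env.hand_in())"
```

```text
the job is handed in; nothing more can be done
None
```

Both tagged rolls, from the two leftmost slots, are in the side bin, and its lid is pushed fully shut. I handed the job in at about 29.7 s of the 72 s allowed.

- **Rolls in the bin:** before closing the lid, the top view showed both rolls standing on edge below the rim.
- **Lid:** depth readings give a level lid top at about 0.116 m, which is the 110 mm rim plus the 6 mm lid. I pressed it down to a hard stop at about 36 N vertically (about 38 N in all), with the fingertips rather than the gripper's body.
- **Everything else:** the two good rolls stand in their slots. Comparing the first and last top views showed no change there or among the calculator, pen, flat roll and most of the card. The card's near edge fell outside the compared area, but it looks unmoved in the last picture.
- **Robot:** it ended clear of everything, with the wrist force back to about zero.

None of the last checks failed or disagreed.

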